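# Load and lock the work holder in the bonder's loading track

### The job

Slide the aluminium work holder along the black loading track, between its guides, until it is fully home against the end stop; then swing the latch arm across behind it all the way to its keeper, so that the holder is locked in. Leave the other loose things on the bench where they are.

Things in the scene. Friction and masses are not known exactly. Their poses are not given: they have to be found in the camera images.
- dock: Fixed loading track: black base plate, x = -155 to 110, y = -75 to 75 mm, top at z = 12 mm. Origin: on its underside, on the centre line, at the mouth of the straight guides; x = pushing direction (to the end stop), y left, z up. Two steel guide bars 63 mm apart inside, 10 mm wide, tops at z = 22 mm, from x = 0 to 90 mm; polished lead-ins of that height flare to 84 mm apart at x = -39 mm.
- dock_stop (a point): Centre of the steel end stop's face, at x = 90, y = 0, z = 22 mm in the track's frame; the stop's top is at z = 32 mm. The far end of the seated holder rests against this face.
- dock_keeper (a point): Centre of the rear face of the keeper, a small steel block beside the left guide, at x = 8.5, y = 51, z = 25 mm in the track's frame, 14 mm wide, top at z = 38 mm. The closed latch arm's end rests against this face.
- holder: Loose work holder: plain aluminium block 80 (its x) x 60 (its y) x 24 mm high, 12 small dark chips in its top, about 0.3 kg. Origin: centre of its underside. Starts on the track's plate before the lead-ins, a little askew. Fully home its origin is at x = 50, y = 0, z = 12 mm in the track's frame, its x along the track's x, its near end at x = 10 mm.
- latch (a joint): Angle of the latch arm (rad) about a vertical axis at x = 2.5, y = -50 mm of the track. 0 = closed: the arm points to the track's +y, straight across, 1.5 mm behind a seated holder. It grows as the arm opens, anticlockwise from above (1.57: it points to the track's -x); end of travel 2.5. It stays where it is left; about 1 N at the pin moves it.
- latch_pin (a point): Top centre of the black upright pin on the latch arm, by which it is turned: 12 mm in diameter, top 65 mm above the bench, standing 28 mm above the arm, 94 mm from the turning axis. The arm is an aluminium bar 12 mm wide, 26 to 36 mm above the bench, 102 mm from the axis to its end.
- latch_hinge (a point): A point on the latch's vertical turning axis, 37 mm above the bench (top of the arm's hub, 24 mm in diameter).
- dispenser: White bottle with steel cap, 52 mm in diameter, 110 mm high, standing to the left of the track. Leave alone. Origin: centre of its underside.
- driver: Small black-handled screwdriver, 150 mm, lying to the left of the track. Leave alone.
- jar: Small clear jar with black cap, 44 mm in diameter, 45 mm high, to the right of the track near the stop. Leave alone. Origin: centre of its underside.
- reel: Tape reel lying flat, 100 mm in diameter, 18 mm high, at the right side of the bench. Leave alone. Origin: centre of its underside.
- spare_plate: Flat steel plate 100 x 90 x 12 mm at the right side of the bench. Leave alone. Origin: centre of its underside.
- tub: Open grey cup 70 mm in diameter, 50 mm high, at the right side of the bench. Leave alone. Origin: centre of its underside.
Things that resemble listed ones, but are neither listed nor needed, are in the scene too. Of the things like the holder, leave any that is green or yellow; of the rest the smaller one is meant.

How it is judged:
By the outcome, as a careful person would: the job done as asked, in the order asked, and still so for the second after the job is handed in, with the robot touching nothing.
It also fails if it takes over 54 s, if anything falls off the work surface, if the arm or the gripper's body presses on something with over 40 N, if the wrist force passes 120 N, or if a joint passes its speed limit or range.

### The arm

A 6-joint arm with a two-finger parallel gripper is mounted at the origin on the work surface. World frame = base frame: x ahead of the robot, y to its left, z up, the work surface at z = 0. Lengths are in mm, angles in rad, forces in N, time in s.
With the tool pointing down it reaches from about 275 to 850 mm from the base axis. Payload 19 kg.
Tool frame: the origin (TCP) lies midway between the tips of the shut fingers; the grasp point (between the pads) lies 19 mm behind it (grip_point_offset is the distance from the TCP to the grasp point, in mm); z points along the fingers, y is the line along which they close (so a half turn about z gives the same grasp; the last joint's range is limited). The gripper opens to 85 mm and grips with 20 to 120 N. Pads are 22 mm wide; open, the fingers measure 114 mm over their backs; the gripper's body (76 mm by 85 mm) begins 54 mm behind the grasp point. The pads swing forward as they close: fully open they stand 13 mm farther back than shut.
Start: joints at [1.184, 0.15, 1.437, -0, 1.554, -0.134], TCP at [143.822, 556.691, 231.267] pointing down, gripper open.
Joint ranges: [-2.8, 2.8], [-0.68, 2.1], [0.12, 2.68], [-1.39, 4.53], [0.16, 2.79], [-2.81, 2.81]. Speed limits (rad/s): [1.89, 1.89, 2.22, 3.01, 3.01, 3.01].

### API

Orientations are given as a rotation vector (axis times angle).
In Python, from workcell import * gives the robot as it stands. The module is installed in compiled form; this text tells all that it offers.
- The arm moves only by the shell command python3 -m crank 'ROWS' [FORCE]. ROWS is JSON, a list of rows, each a list of 5 numbers: the shift along the tool's x, y, z in units of 25 mm (1.0 is 25 mm), then the turn about the tool's z in rad, then the finger opening in mm, from 0 to 85.4. A call has 1 to 20 rows; each row shifts and turns the commanded pose from where the row before left it, along the tool's axes as they then stand; what a row does not reach is not made up. A row lasts 1/8 s, in which the tool goes at most 62.5 mm and 10.7 degrees, less where a joint would pass 70% of its speed; a pose out of reach is approached as far as the arm can. A call is refused whole if a number of a shift passes 1 or a number of a turn 0.188, either way. A call with a gripper value outside its range is refused whole. The fingers move at their own pace and stop on an object; FORCE is the grip in N (left out, the last holds). Time passes only in rows, so rows that do not move let the fingers close. It gives the time, the measured TCP pose, the force, the opening and the grip force at its end, in the units of the state.
- sense(): the state, without advancing time (a new reading comes with each control period).
- read_camera(name): name is "side" or "top"; returns the picture (384x512x3 uint8, blue, green, red); there is no depth.
- calibration(name): a dict with "camera_matrix" (3x3 intrinsics, pixels), "k1" (the pictures are not rectified: a ray, as slopes to the right and down, at radius r is drawn at 1 + k1 r^2 times it, then the intrinsics apply), "position" and "orientation" of the camera in the world. Camera axes: x right, y down, z forward; pixel columns grow to the right and rows downward; lengths in mm; the calibration is good to about 2 mm. A picture is of the moment at which its call begins. calibration takes no time and is no camera call.
- close_job(): hands the job in; it is judged then, once.
The state is a dict: "clock": time; "joint_positions": joint angles; "joint_vel": joint speeds; "effort": joint torques, N m; "ee_pos": TCP position; "tool_rot": TCP orientation; "ft_force": force on the tool from outside, world axes, zero at the start; "ft_torque": the same for the moment, N m; "grip_width": opening from 0.0 (shut) to 1.0 (fully open); "grasp_force": force on a finger pad.
Only numpy, scipy, OpenCV 4.12 (cv2) and the standard library are available. Lean on these libraries where they do the work, as an engineer would, in place of code of your own. Each camera call takes 0.05 s, during which the arm holds its last target. There are 200 camera calls.

## Working session

There is one attempt and no reset: what is moved stays moved. The work goes in short steps, Python scripts to look and compute and a shell command to move; the robot and the scene stay as the last step left them, time stands still between calls to the robot, and variables do not carry over. Pictures are saved under pics/ and viewed, at most 10 in all, crops included, and the job is handed in when it is done.

```bash
mkdir -p pics; python3 - <<'E'
from workcell import *
import cv2
for n in("side","top"):
    cv2.imwrite(f"pics/{n}0.png",read_camera(n)); c=calibration(n); print(n,c)
s=sense(); print(s["ee_pos"],s["tool_rot"],s["clock"],s["grip_width"])
E
```

```text
side {'camera_matrix': array([[355.11004439,   0.        , 254.66154806],
       [  0.        , 355.11004439, 189.65176976],
       [  0.        ,   0.        ,   1.        ]]), 'k1': -0.0577991344661378, 'position': array([ 534.12167537, -682.32297793,  735.02165468]), 'orientation': array([-2.39364942,  0.07285546, -0.01766129])}
top {'camera_matrix': array([[404.22337576,   0.        , 253.71595845],
       [  0.        , 404.22337576, 189.36919564],
       [  0.        ,   0.        ,   1.        ]]), 'k1': -0.13268505601234945, 'position': array([ 496.54137233,  -68.07092873, 1396.06066009]), 'orientation': array([-2.18644319,  2.22575272, -0.06040517])}
[143.75358098 556.50861448 230.72985938] [-3.96051275e-01 -3.11621029e+00  1.71461844e-03] 0.1 0.9959607213590881
```

View pics/side0.png

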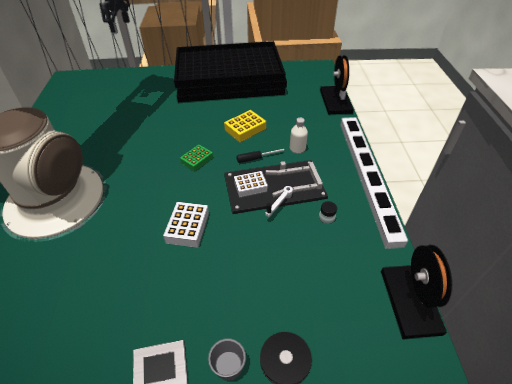

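View pics/top0.png

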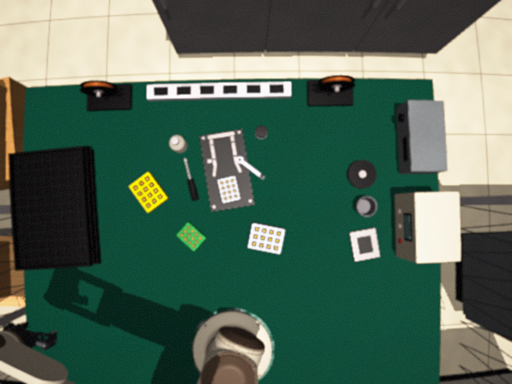

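The side view shows the white holder at about (250,181) on the black track, with the latch pin near (288,190). In the top view the holder is at (229,189), the track runs up the image, and the latch arm points to the right and down towards (262,178). I'll zoom in.

```bash
python3 - <<'E'
import cv2,numpy as np
a=cv2.imread("pics/top0.png")[115:220,180:290]; b=cv2.imread("pics/side0.png")[150:225,215:335]
a=cv2.resize(a,None,fx=5,fy=5,interpolation=cv2.INTER_CUBIC)[:, :]
cv2.imwrite("pics/topz.png",a)
b=cv2.resize(b,None,fx=6,fy=6,interpolation=cv2.INTER_CUBIC)
cv2.imwrite("pics/sidez.png",b)
E
```

```text
(no output)
```

View pics/topz.png

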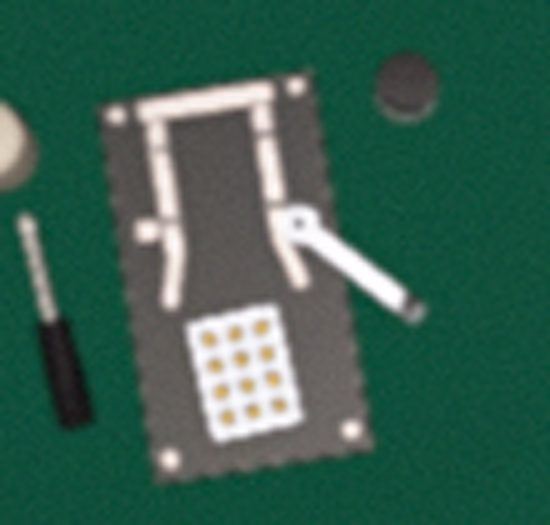

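View pics/sidez.png

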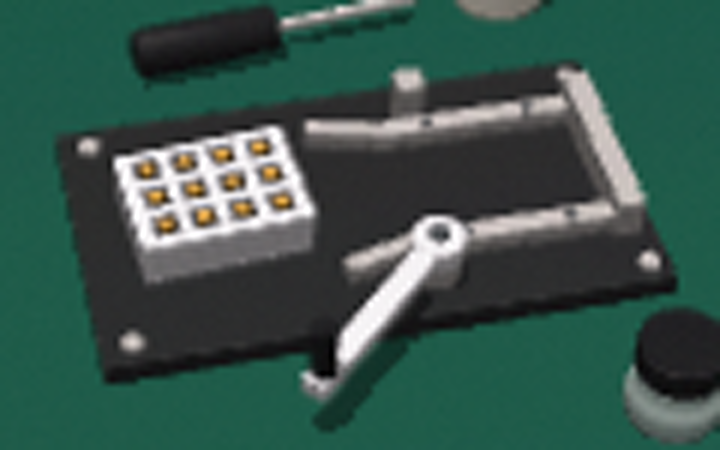

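The zooms show the latch hub at top-zoom (300,222), with the arm running to about (415,310). The holder's top corners are at (187,323), (277,303), (303,420) and (215,442). The plate screws are at (116,116), (296,86), (351,430) and (170,460). I'll triangulate these with the matching side-view points.

```bash
cat >h.py <<'E'
from workcell import *
import cv2,numpy as np
from scipy.spatial.transform import Rotation as R
C={n:calibration(n) for n in("top","side")}
def ray(n,p):
    c=C[n]; u=cv2.undistortPoints(np.array([[p]],float),c["camera_matrix"],np.array([c["k1"],0,0,0]))[0,0]
    return c["position"],R.from_rotvec(c["orientation"]).apply([u[0],u[1],1])
def plane(n,p,z):
    o,d=ray(n,p); return o+d*(z-o[2])/d[2]
def tri(pt,ps):
    (o,d),(q,e)=ray("top",pt),ray("side",ps)
    s=np.linalg.lstsq(np.c_[d,-e],q-o,rcond=None)[0]; a=o+d*s[0]; b=q+e*s[1]
    return (a+b)/2,np.linalg.norm(a-b)
def tz(x,y): return (180+(x+.5)/5-.5,115+(y+.5)/5-.5)
def sz(x,y): return (215+(x+.5)/6-.5,150+(y+.5)/6-.5)
E
python3 - <<'E'
from h import *
np.set_printoptions(precision=1,suppress=True)
def go(name,T,S,z):
    for t,s in zip(T,S):
        X,g=tri(tz(*t),sz(*s)); print(name,X,round(g,1),plane("top",tz(*t),z)[:2],plane("side",sz(*s),z)[:2])
go("holder",[(187,323),(277,303),(303,420),(215,442)],[(280,127),(317,212),(148,247),(115,160)],36)
go("screw",[(116,116),(296,86),(351,430),(170,460)],[(571,72),(649,261),(133,342),(89,147)],12)
go("hub",[(300,222)],[(439,234)],37)
go("pin",[(420,305)],[(325,333)],65)
go("keep",[(147,230)],[(407,75)],38)
for p in [(100,105),(312,70),(373,447),(157,482)]: print("platecorner",plane("top",tz(*p),12)[:2])
# holder rect by mask
im=cv2.imread("pics/top0.png"); m=(im.min(2)>150).astype(np.uint8)
hsv=cv2.cvtColor(im,cv2.COLOR_BGR2HSV)
m=((im[...,2]>140)).astype(np.uint8)
m[:, :180]=0
cs,_=cv2.findContours(m[115:220,180:290],cv2.RETR_EXTERNAL,cv2.CHAIN_APPROX_NONE)
for c in cs:
    r=cv2.minAreaRect(c)
    if cv2.contourArea(c)>60:
        P=np.array([plane("top",q+[180,115],36)[:2] for q in cv2.boxPoints(r)]); print("rect",P.mean(0),P.tolist(),cv2.contourArea(c))
E
```

```text
holder [589.7  37.7  33.8] 1.6 [590.3  37.5] [588.7  35.4]
holder [601.9 -23.5  39. ] 1.3 [602.8 -23.4] [601.6 -20.7]
holder [524.1 -39.6  38.6] 1.1 [523.6 -39.6] [524.6 -37.2]
holder [510.3  19.9  34.6] 1.0 [509.8  19.8] [510.9  18.6]
screw [736.5  86.3  15.3] 1.6 [736.3  86.8] [738.3  89.9]
screw [754.3 -37.9  11. ] 1.5 [754.9 -38. ] [753.2 -38.7]
screw [516.3 -71.9  12. ] 0.6 [516.6 -71.8] [516.  -71.9]
screw [498.   52.4  12. ] 0.6 [498.3  52.4] [497.7  52.3]
hub [655.9 -39.8  38.2] 2.5 [657.3 -39.8] [654.8 -38.7]
pin [ 596.8 -118.6   67.1] 1.2 [ 597.6 -118.7] [ 596.4 -116.9]
keep [652.6  63.5  39.6] 1.7 [653.6  63.6] [652.   65.1]
platecorner [744.2  97.8]
platecorner [765.9 -49.2]
platecorner [504.7 -86.7]
platecorner [483.4  61.5]
rect [556.2  -0.3] [[591.5001264745802, 40.611429736837124], [604.6750874223803, -23.8933005087084], [520.8109599637748, -41.069086363695064], [507.6905004430323, 23.267768315705126]] 453.0
rect [676.9 -19.4] [[601.7586037738133, 71.17069673186305], [755.2036863765137, 69.56997449176833], [752.0053944003112, -110.5835058892333], [598.6111099659295, -107.6531934652681]] 522.0
```

```bash
cat >>h.py <<'E'
O=np.array([647.6,9.9]); yaw=.142
D=np.array([[np.cos(yaw),np.sin(yaw)],[-np.sin(yaw),np.cos(yaw)]])
def st():
    s=sense(); r=R.from_rotvec(s["tool_rot"]).as_matrix(); p=s["ee_pos"]
    print("t",round(s["clock"],2),"dock xyz",np.round([*(D@(p[:2]-O)),p[2]],1),"tool-x dock angle",round(np.arctan2(*(D@r[:2,0])[::-1]),3),"F dock",np.round([*(D@s["ft_force"][:2]),s["ft_force"][2]],1),"open",round(s["grip_width"]*85.4,1))
    return s,r
def to(x,y,z):
    s,r=st(); w=np.array([*(O+D.T@[x,y]),z]); print("tool shift units",np.round(r.T@(w-s["ee_pos"])/25,2))
E
python3 -m crank '[[-0.99,-0.98,0,0,28],[-0.99,-0.98,0,0,28],[-0.99,-0.98,0,0,28],[-0.99,-0.98,0,0,28],[-0.99,-0.98,0,0,28],[-0.99,-0.98,0,0,28],[-0.99,-0.98,0,0,28],[-0.99,-0.98,0,0,28],[-0.99,-0.98,0,0,28],[-0.99,-0.98,0,0,28],[-0.99,-0.98,0,0,28],[-0.99,-0.98,0,0,28],[-0.99,-0.98,0,0,28],[-0.99,-0.98,0,0,28],[-0.99,-0.98,0,0,28],[-0.99,-0.98,0,0,28],[-0.99,-0.98,0,0,28],[-0.99,-0.98,0,0,28],[-0.99,-0.98,0,0,28]]'
python3 -m crank '[[0,0,0,-0.131,28],[0,0,0,-0.131,28],[0,0,0,-0.131,28],[0,0,0,0,28]]'
python3 -c "
from h import *
to(-168,1,18)"
```

```text
clock: 2.48
ee_pos: [483.0, -12.7, 231.1]
tool_rot: [-0.396, -3.116, 0.0]
ft_force: [-0.2, 0.6, 0.6]
grip_width: 0.327
grasp_force: 0.0
clock: 2.98
ee_pos: [482.6, -11.6, 231.1]
tool_rot: [0.219, -3.133, -0.0]
ft_force: [-0.2, -0.1, 0.6]
grip_width: 0.329
grasp_force: 0.0
t 2.98 dock xyz [-166.4    2.   231.1] tool-x dock angle 3.139 F dock [-0.2 -0.   0.6] open 28.1
tool shift units [ 0.06 -0.04  8.52]
```

```bash

python3 -m crank '[[0.06,-0.04,0.95,0,28],[0,0,0.95,0,28],[0,0,0.95,0,28],[0,0,0.95,0,28],[0,0,0.95,0,28],[0,0,0.95,0,28],[0,0,0.95,0,28],[0,0,0.95,0,28],[0,0,0.7,0,28],[0,0,0.2,0,28],[0,0,0,0,28]]'
python3 - <<'E'
from h import *
st(); a=read_camera("side")[140:240,200:335]; cv2.imwrite("pics/s2.png",cv2.resize(a,None,fx=5,fy=5,interpolation=cv2.INTER_CUBIC))
E
```

```text
clock: 4.35
ee_pos: [481.4, -12.9, 19.0]
tool_rot: [0.218, -3.134, 0.0]
ft_force: [0.9, -0.2, -0.3]
grip_width: 0.331
grasp_force: 0.0
t 4.35 dock xyz [-167.8    1.    19. ] tool-x dock angle 3.138 F dock [ 0.9 -0.3 -0.3] open 28.3
```

View pics/s2.png

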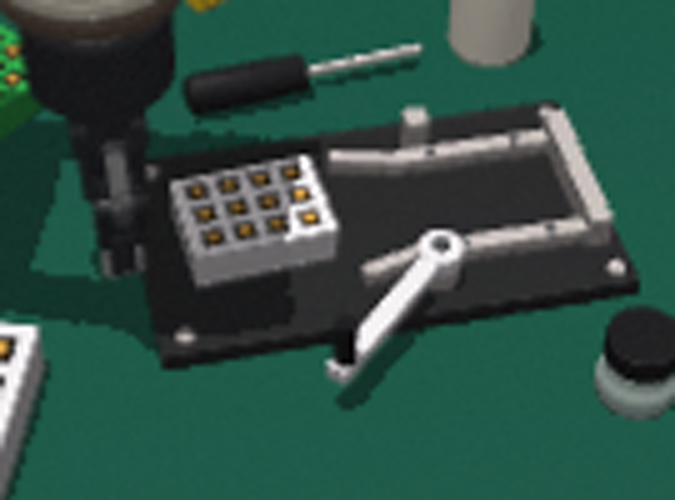

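The fingers are behind the holder at crop (120,260) and clear of the plate. Next I push along the track.

```bash

python3 -m crank '[[-0.4,0,0,0,28],[-0.4,0,0,0,28],[-0.3,0,0,0,28],[-0.2,0,0,0,28],[-0.2,0,0,0,28],[-0.2,0,0,0,28],[-0.2,0,0,0,28],[-0.2,0,0,0,28],[-0.2,0,0,0,28],[-0.2,0,0,0,28]]'
python3 -c "
from h import *
st()"
python3 -m crank '[[-0.2,0,0,0,28],[-0.2,0,0,0,28],[-0.2,0,0,0,28],[-0.2,0,0,0,28],[-0.2,0,0,0,28],[-0.2,0,0,0,28]]'
python3 - <<'E'
from h import *
st(); a=read_camera("side")[140:240,200:335]; cv2.imwrite("pics/s3.png",cv2.resize(a,None,fx=5,fy=5,interpolation=cv2.INTER_CUBIC))
E
```

```text
clock: 5.65
ee_pos: [543.5, -4.1, 18.8]
tool_rot: [0.22, -3.134, 0.0]
ft_force: [-1.9, 0.3, -0.5]
grip_width: 0.325
grasp_force: 0.6
t 5.65 dock xyz [-105.     0.9   18.8] tool-x dock angle 3.14 F dock [-1.9  0.6 -0.5] open 27.8
clock: 6.4
ee_pos: [573.2, 0.1, 18.8]
tool_rot: [0.22, -3.134, 0.0]
ft_force: [-1.3, -0.8, 0.4]
grip_width: 0.33
grasp_force: 0.6
t 6.4 dock xyz [-75.    0.9  18.8] tool-x dock angle 3.14 F dock [-1.4 -0.6  0.4] open 28.2
```

View pics/s3.png

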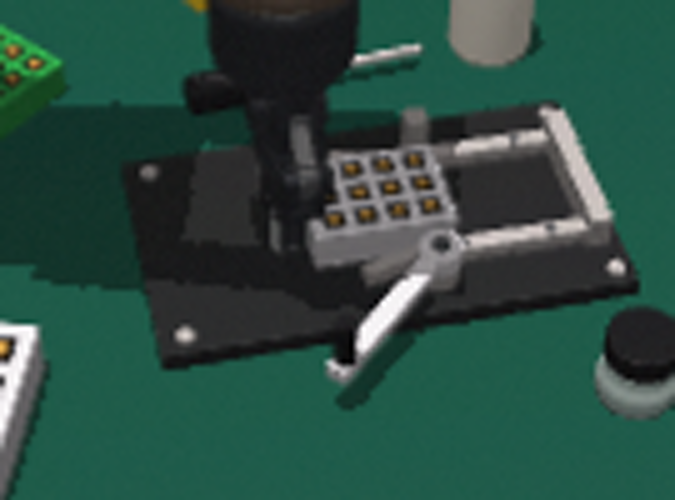

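The holder is square and its front end is between the guides at crop (440,200). Forces are low, so I continue.

```bash

python3 -m crank '[[-0.2,0,0,0,28],[-0.2,0,0,0,28],[-0.2,0,0,0,28],[-0.2,0,0,0,28],[-0.2,0,0,0,28],[-0.2,0,0,0,28],[-0.2,0,0,0,28]]'
python3 -m crank '[[-0.2,0,0,0,28],[-0.2,0,0,0,28],[-0.2,0,0,0,28],[-0.2,0,0,0,28],[-0.2,0,0,0,28]]'
python3 -m crank '[[-0.08,0,0,0,28],[-0.08,0,0,0,28],[-0.08,0,0,0,28],[-0.08,0,0,0,28]]'
python3 -c "
from h import *
st()"
```

```text
clock: 7.32
ee_pos: [607.9, 5.0, 18.8]
tool_rot: [0.22, -3.134, 0.0]
ft_force: [-2.3, -0.0, 0.6]
grip_width: 0.328
grasp_force: 1.1
clock: 7.95
ee_pos: [632.7, 8.5, 18.8]
tool_rot: [0.22, -3.134, 0.0]
ft_force: [-2.0, -0.5, 1.7]
grip_width: 0.328
grasp_force: 1.4
clock: 8.45
ee_pos: [640.3, 9.6, 18.8]
tool_rot: [0.22, -3.134, 0.0]
ft_force: [-1.3, 0.2, 1.5]
grip_width: 0.33
grasp_force: 1.1
t 8.45 dock xyz [-7.2  0.7 18.8] tool-x dock angle 3.14 F dock [-1.3  0.4  1.5] open 28.1
```

Now small steps until contact with the stop shows as force.

```bash

python3 -m crank '[[-0.06,0,0,0,28],[-0.06,0,0,0,28],[-0.06,0,0,0,28]]' | grep -E "ee_pos|ft_f"
python3 -m crank '[[-0.04,0,0,0,28],[0,0,0,0,28]]'| grep -E "ee_pos|ft_f"
python3 -m crank '[[-0.04,0,0,0,28],[0,0,0,0,28]]'| grep -E "ee_pos|ft_f"
python3 -c "
from h import *
st()"
```

```text
ee_pos: [644.8, 10.2, 18.8]
ft_force: [-8.4, -1.8, 1.7]
ee_pos: [644.8, 10.2, 18.7]
ft_force: [-11.5, -2.2, 7.0]
ee_pos: [644.8, 10.2, 18.7]
ft_force: [-21.5, -4.1, 12.9]
t 9.32 dock xyz [-2.7  0.7 18.7] tool-x dock angle 3.14 F dock [-21.8  -1.   12.9] open 28.2
```

Contact is firm (22 N, no further motion). I retreat and look.

```bash

python3 -m crank '[[0.5,0,0,0,28],[0.5,0,0,0,28],[0,0,-0.9,0,28],[0,0,-0.9,0,28],[0,0,-0.9,0,40],[0,0.9,-0.9,-0.15,50],[0,0.9,-0.9,-0.15,50],[0.9,0.9,0,-0.15,50],[0.9,0.9,0,-0.15,50],[0.9,0.9,0,-0.15,50],[0,0,0,0,50]]'
python3 - <<'E'
from h import *
s,_=st(); print(s["joint_positions"])
a=read_camera("side"); b=read_camera("top"); cv2.imwrite("pics/s4f.png",a);cv2.imwrite("pics/t4f.png",b)
a=cv2.resize(a[150:225,215:335],None,fx=6,fy=6,interpolation=cv2.INTER_CUBIC)
b=cv2.resize(b[115:220,180:290],None,fx=5,fy=5,interpolation=cv2.INTER_CUBIC)
cv2.imwrite("pics/s4.png",a);cv2.imwrite("pics/t4.png",b)
E
```

```text
clock: 10.7
ee_pos: [517.7, 69.5, 131.7]
tool_rot: [-1.356, 2.833, -0.0]
ft_force: [-0.4, -0.0, 0.6]
grip_width: 0.589
grasp_force: 0.0
t 10.7 dock xyz [-120.1   77.3  131.7] tool-x dock angle -2.391 F dock [-0.4  0.1  0.6] open 50.3
[-1.42012451e-02  9.64578444e-02  1.70284685e+00  1.66436750e-05
  1.34159706e+00 -2.47746946e+00]
```

View pics/s4.png

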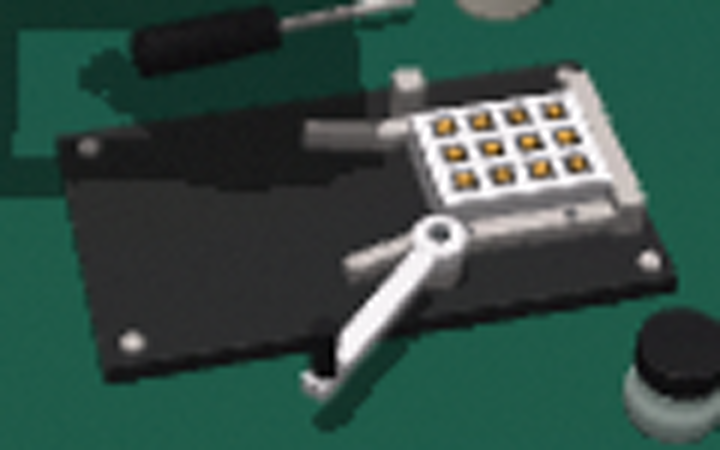

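View pics/t4.png

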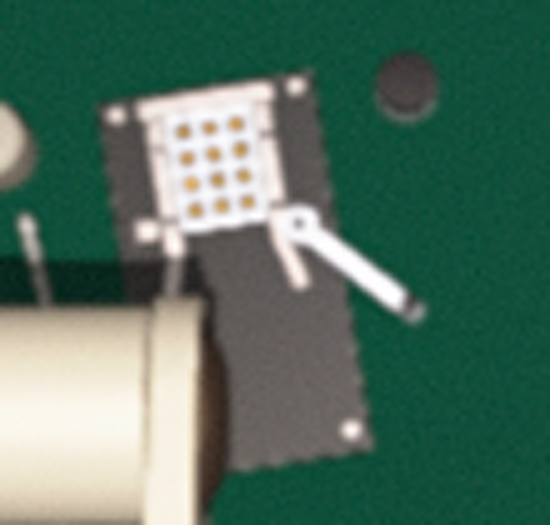

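The holder sits flush against the end stop in both views (side crop: its far edge runs along the stop at about (600,140)). The latch is still open, with the pin at side crop (325,333). Next I go above the pin.

```bash
python3 -c "
from h import *
to(-65.5,-117.5,42)"
```

```text
t 10.8 dock xyz [-118.4   76.8  131.7] tool-x dock angle -2.395 F dock [-0.2 -0.4 -0.6] open 49.8
tool shift units [ 3.73 -7.14  3.59]
```

```bash

python3 -m crank '[[0.46,-0.89,0,0,50],[0.46,-0.89,0,0,50],[0.46,-0.89,0,0,50],[0.47,-0.89,0,0,50],[0.47,-0.89,0,0,50],[0.47,-0.89,0,0,50],[0.47,-0.9,0,0,50],[0.47,-0.9,0,0,50],[0,0,0.9,0,50],[0,0,0.9,0,50],[0,0,0.9,0,50],[0,0,0.7,0,50],[0,0,0.19,0,50],[0,0,0,0,50]]'
python3 - <<'E'
from h import *
s,_=st(); print(s["joint_positions"][5])
a=read_camera("side"); 
a=cv2.resize(a[150:225,215:335],None,fx=6,fy=6,interpolation=cv2.INTER_CUBIC)
cv2.imwrite("pics/s5.png",a)
E
```

```text
clock: 12.55
ee_pos: [599.7, -115.8, 41.8]
tool_rot: [-1.353, 2.835, -0.0]
ft_force: [-0.3, -0.8, -0.1]
grip_width: 0.583
grasp_force: 0.0
t 12.55 dock xyz [ -65.2 -117.7   41.8] tool-x dock angle -2.393 F dock [-0.4 -0.7 -0.1] open 49.8
-2.777662793296008
```

View pics/s5.png

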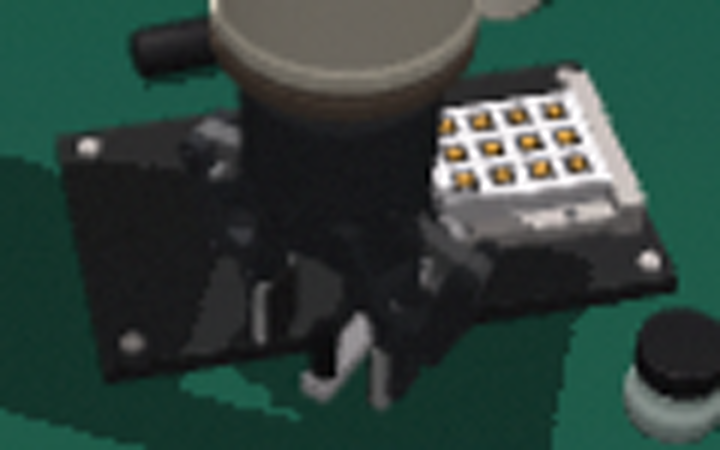

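The pin (325,350) stands between the fingertips at (262,310) and (380,375). I close on it.

```bash

python3 -m crank '[[0,0,0,0,30],[0,0,0,0,15],[0,0,0,0,8],[0,0,0,0,8],[0,0,0,0,8],[0,0,0,0,8]]' 25
python3 -c "
from h import *
s,r=st(); d=D@(s['ee_pos'][:2]-O)-[2.5,-50]; print(np.hypot(*d),np.arctan2(d[1],d[0]))"
```

```text
clock: 13.35
ee_pos: [599.7, -115.6, 42.0]
tool_rot: [-1.353, 2.835, -0.001]
ft_force: [-0.6, 0.0, 5.4]
grip_width: 0.125
grasp_force: 25.2
t 13.35 dock xyz [ -65.2 -117.5   42. ] tool-x dock angle -2.393 F dock [-0.6  0.1  5.4] open 10.7
95.59434565206827 -2.3576905025757475
```

```bash

python3 -m crank '[[0,0.13,-0.06,0,8],[-0.026,0.443,0,0.1175,8],[-0.026,0.443,0,0.1175,8],[-0.026,0.443,0,0.1175,8],[-0.026,0.443,0,0.1175,8],[-0.026,0.443,0,0.1175,8],[-0.026,0.443,0,0.1175,8]]'
python3 -c "
from h import *
s,r=st(); d=D@(s['ee_pos'][:2]-O)-[2.5,-50]; print(np.hypot(*d),np.arctan2(d[1],d[0]),s['joint_positions'][5])"
```

```text
clock: 14.22
ee_pos: [562.4, -57.3, 42.3]
tool_rot: [0.284, -3.127, 0.0]
ft_force: [-0.0, -2.9, -6.6]
grip_width: 0.126
grasp_force: 25.0
t 14.22 dock xyz [-93.8 -54.5  42.3] tool-x dock angle -3.102 F dock [-0.4 -2.9 -6.6] open 10.8
96.42976708027855 -3.094758642798812 -1.9890216900592266
```

```bash

python3 -m crank '[[-0.03,0.443,0,0.1175,8],[-0.03,0.443,0,0.1175,8],[-0.03,0.443,0,0.1175,8],[-0.03,0.443,0,0.1175,8],[-0.03,0.443,0,0.1175,8],[-0.03,0.443,0,0.1175,8],[-0.03,0.443,0,0.1175,8],[-0.03,0.443,0,0.1175,8],[-0.03,0.443,0,0.1175,8],[-0.03,0.443,0,0.1175,8],[-0.03,0.443,0,0.1175,8]]'
python3 -c "
from h import *
s,r=st(); d=D@(s['ee_pos'][:2]-O)-[2.5,-50]; print(np.hypot(*d),np.arctan2(d[1],d[0]),s['joint_positions'][5])"
```

```text
clock: 15.6
ee_pos: [613.9, 45.5, 42.3]
tool_rot: [-1.654, -2.666, 0.0]
ft_force: [-6.1, 7.4, -1.6]
grip_width: 0.128
grasp_force: 25.5
t 15.6 dock xyz [-28.4  40.   42.3] tool-x dock angle 1.889 F dock [-5.   8.2 -1.6] open 10.9
95.1766248941624 1.9009850539867539 -0.5125615770736771
```

```bash

python3 -m crank '[[-0.026,0.43,0,0.1175,8],[-0.026,0.43,0,0.1175,8],[0,0.07,0,0.02,8],[0,0.07,0,0.02,8]]'|grep -E "ee_pos|ft_f"
python3 -m crank '[[0,0.07,0,0.015,8],[0,0,0,0,8]]'|grep -E "ee_pos|ft_f"
python3 -c "
from h import *
s,r=st(); d=D@(s['ee_pos'][:2]-O)-[2.5,-50]; print(np.hypot(*d),np.arctan2(d[1],d[0]),s['joint_positions'][5])"
```

```text
ee_pos: [637.8, 53.5, 42.3]
ft_force: [-3.1, 10.9, -3.2]
ee_pos: [639.6, 53.8, 42.3]
ft_force: [-0.7, 12.0, -4.6]
t 16.35 dock xyz [-1.7 44.6 42.3] tool-x dock angle 1.603 F dock [ 1.  11.9 -4.6] open 11.0
94.67194486531398 1.6149386916782602 -0.21131766291195897
```

```bash

for i in 1 ; do python3 -m crank '[[0.04,0.06,0,0.015,8],[0,0,0,0,8]]'|grep -E "ee_pos|ft_f"; done
python3 -m crank '[[0,0.05,0,0.015,8],[0,0,0,0,8]]'|grep -E "ee_pos|ft_f"
python3 -c "
from h import *
s,r=st(); d=D@(s['ee_pos'][:2]-O)-[2.5,-50]; print(np.hypot(*d),np.arctan2(d[1],d[0]),s['joint_positions'][5])"
```

```text
ee_pos: [641.2, 54.1, 42.4]
ft_force: [-1.7, 5.6, -7.1]
ee_pos: [642.1, 54.2, 42.3]
ft_force: [-4.7, 6.1, -5.6]
t 16.85 dock xyz [ 0.8 44.7 42.3] tool-x dock angle 1.572 F dock [-3.8  6.7 -5.6] open 10.4
94.68654752360182 1.588721638168043 -0.17929101004013526
```

```bash

python3 -m crank '[[0,0.05,0,0,8],[0,0,0,0,8]]'|grep -E "ee_pos|ft_f"
python3 -m crank '[[0,0.05,0,0,8],[0,0,0,0,8]]'|grep -E "ee_pos|ft_f"
python3 -c "
from h import *
st()"
```

```text
ee_pos: [642.3, 54.3, 42.2]
ft_force: [-13.5, 4.4, -1.8]
ee_pos: [642.6, 54.3, 42.1]
ft_force: [-21.8, 2.4, 3.8]
t 17.35 dock xyz [ 1.3 44.7 42.1] tool-x dock angle 1.573 F dock [-21.2   5.5   3.8] open 10.9
```

The arm is firm against the keeper (21 N). I release and lift clear.

```bash

python3 -m crank '[[0,0,0,0,26],[0,0,0,0,26],[0,0,-0.5,0,26],[0,0,-0.9,0,26],[0,0,-0.9,0,26],[0,0,-0.9,0,26],[0,-0.9,-0.9,0,26],[0,-0.9,0,0,26],[0,-0.9,0,0,26],[0,-0.9,0,0,26],[0,-0.9,0,0,26],[0,-0.9,0,0,26],[0,-0.9,0,0,26],[0,-0.9,0,0,26],[0,0,0,0,26]]'
python3 - <<'E'
from h import *
a=read_camera("side"); b=read_camera("top")
a=cv2.resize(a[150:225,215:335],None,fx=5,fy=5,interpolation=cv2.INTER_CUBIC)[:300,:600]
b=cv2.resize(b[115:175,180:290],None,fx=5,fy=5,interpolation=cv2.INTER_CUBIC)
c=np.zeros((600,600,3),np.uint8); c[:a[:300].shape[0],:a.shape[1]]=a[:300]; c[300:,:550]=b[:300]
cv2.imwrite("pics/f.png",c)
E
```

```text
clock: 19.23
ee_pos: [466.8, 28.2, 146.8]
tool_rot: [2.056, 2.374, 0.001]
ft_force: [0.2, -0.5, 0.4]
grip_width: 0.305
grasp_force: 0.0
```

View pics/f.png

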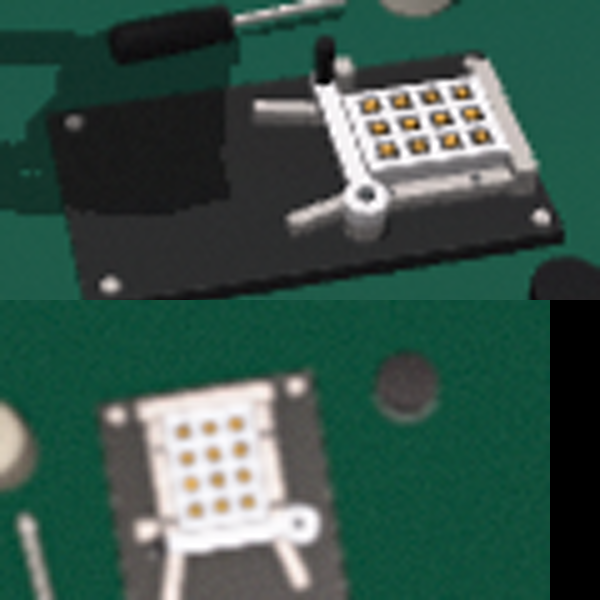

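The arm lies straight across behind the holder and reaches the keeper (composite: pin at (325,55) beside the keeper at (343,70)). The holder is still flush with the stop, and the robot is clear.

```bash
python3 -c "
from workcell import *
print(close_job())"
```

```text
the job is handed in; nothing more can be done
None
```

The holder is fully home against the end stop and locked in by the latch arm, which is closed against its keeper; I handed the job in at about 19 s, with the robot clear and the other loose things untouched.

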